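# Pop open the cup cabinet on the breakfast buffet

### The job

Open the little cup cabinet on the buffet for the guests. It has no handle: push its door in near the round steel plate until it stops so that the touch catch lets go, draw back so that the spring pops the door ajar, then push the door from behind until it stands wide open, about square to the cabinet front, and leave it so. Leave the jug, the glass and the bowl standing where they are.

Things in the scene. Friction and masses are not known exactly. Their poses are not given: they have to be found in the camera images.
- cabinet: Fixed grey counter-top cabinet, 220 mm deep (x) by 240 mm wide (y) by 200 mm high, open front towards its own -x, walls 15 mm. Origin: centre of its underside, on the table. Its x axis points from the front to the back, z up. Two upturned white cups (80 mm high) stand inside, in the rear half. Nothing stands on its top.
- door (a joint): Hinge angle of the white door, rad: 0 closed and latched; -0.03 pushed fully in (hard stop, 6 mm at the free edge); positive opens towards the cabinet's -x, then -y; 1.8 open stop. Once released, a hidden spring swings it to about 0.4 (free edge about 90 mm out), where it rests; beyond, it turns with slight friction and stays where left. Pushed shut again it only springs back ajar.
- push_spot (a point): Centre of the round steel plate (22 mm across, 2.5 mm proud, its 22 mm wide tongue bent over the door's top) on the door's outer face: 22 mm from the free (+y) edge, 165 mm above the table; moves with the door. Axes: x into the door, y from hinge to free edge, z up. Pushed in here past about 3 mm (5 N or so), the catch lets go; the door opens as the push is drawn back.
- free_corner (a point): Top of the door's free edge, mid-thickness, 200 mm above the table; moves with the door. The door is a plain panel 240 mm wide, 194 mm high, 16 mm thick, its top level with the cabinet top. Closed, its outer face lies 23 mm and its inner face 7 mm in front of the carcass front.
- hinge_top (a point): Point on the vertical hinge axis at cabinet-top height (200 mm): the cabinet's front corner on its -y side. Fixed, with the cabinet's axes. With the door at angle q, the inner face runs along (-sin q, cos q) in the cabinet's x, y, offset 7 mm from the axis to the outer side.
- jug: Bystander: loose steel vacuum jug with black lid and handle, 120 mm across, 240 mm high, standing beside the cabinet on the hinge (-y) side. Origin: centre of its underside, z up.
- glass: Bystander: loose drinking glass, 66 mm across, 120 mm high, standing on the cabinet's +y side. Origin: centre of its underside, z up.
- bowl: Bystander: loose white bowl, 110 mm across, 55 mm high, standing on the cabinet's +y side. Origin: centre of its underside, z up.

How it is judged:
By the outcome, as a careful person would: the job done as asked, in the order asked, and still so for the second after the job is handed in, with the robot touching nothing.
It also fails if it takes over 51 s, if anything falls off the work surface, if the arm or the gripper's body presses on something with over 40 N, if the wrist force passes 120 N, or if a joint passes its speed limit or range.

### The arm

A 6-joint arm with a two-finger parallel gripper is mounted at the origin on the work surface. World frame = base frame: x ahead of the robot, y to its left, z up, the work surface at z = 0. Lengths are in mm, angles in rad, forces in N, time in s.
With the tool pointing down it reaches from about 350 to 975 mm from the base axis. Payload 7.1 kg.
Tool frame: the origin (TCP) lies at the centre of the arm's flange, where the gripper is bolted on; the fingertips stand 182 mm ahead of it and the grasp point (between the pads) lies 163 mm ahead of it; z points along the fingers, y is the line along which they close (so a half turn about z gives the same grasp; the last joint's range is limited). The gripper opens to 88 mm and grips with 3 to 60 N. Pads are 20 mm wide; open, the fingers measure 115 mm over their backs; the gripper's body (75 mm by 178 mm) begins 61 mm behind the grasp point.
Start: joints at [-1.169, 0.423, 1.63, -0, 1.089, -0.019], TCP at [255.322, -570.453, 404.675] pointing down, gripper open.
Joint ranges: [-3, 3], [-0.9, 2.11], [0.09, 2.58], [-1.31, 4.45], [0.11, 2.69], [-2.54, 2.54]. Speed limits (rad/s): [2.39, 2.39, 3.01, 3.14, 3.14, 3.14].

### API

Orientations are given as a rotation vector (axis times angle).
In Python, from workcell import readout, get_image, ctrl gives the robot as it stands.
- The arm moves only by the tool step_arm, never from a script. Its argument "targets" is a list that holds one entry, the list of rows, each a list of 7 numbers: the shift along the world's x, y, z as a fraction of full scale, then the turn, a rotation vector about the world's x, y, z as a fraction of full scale, then the opening, from 0 (shut) to 1 (fully open). In form: [[[dx, dy, dz, wx, wy, wz, claw], ...]]. A call has exactly 5 rows; each row shifts and turns the commanded pose from where the row before left it; what a row does not reach is not made up. Full scale, the value 1, is 0.05 m for a shift and 4 degrees for a turn. A row lasts 1/8 s, in which the tool goes at most 62.5 mm and 10.7 degrees, less where a joint would pass 70% of its speed; a pose out of reach is approached as far as the arm can. A call with a number of a shift or a turn outside -1 to 1 is refused whole. A call with a gripper value outside its range is refused whole. The fingers move at their own pace and stop on an object; the grip force is fixed at half the most. Time passes only in rows, so rows that do not move let the fingers close, or fill a call up. It gives the time, the measured TCP pose, the force, the opening and the grip force at its end, in the units of the state.
- readout.get_obs(): the state, without advancing time (a new reading comes with each control period).
- get_image(name): name is "scene" or "top" or "wrist"; returns a dict with "pixels" (480x640x3 uint8, red, green, blue), "intrinsics" (3x3 intrinsics, pixels), "extrinsics" (4x4, takes a point from world to camera coordinates). Camera axes: x right, y down, z forward; pixel columns grow to the right and rows downward; lengths in mm; the calibration is good to about 2 mm. The wrist camera is an equidistant fisheye: a pixel r from the principal point sees the ray r / f radians off the axis. A picture is of the moment at which its call begins. There is no depth.
- ctrl.close_job(): hands the job in; it is judged then, once.
The state is a dict: "t": time; "qpos": joint angles; "qvel": joint speeds; "joint_torque": joint torques, N m; "ee_pos": TCP position; "orientation": TCP orientation; "ft_force": force on the tool from outside, world axes, zero at the start; "moment": the same for the moment, N m; "width": finger opening in mm; "grasp_force": force on a finger pad.
Only numpy, scipy, OpenCV 4.12 (cv2) and the standard library are available. Lean on these libraries where they do the work, as an engineer would, in place of code of your own. Each camera call takes 0.05 s, during which the arm holds its last target. There are 200 camera calls.

## Working session

There is one attempt and no reset: what is moved stays moved. The work goes in short steps, Python scripts to look and compute and a tool call to move; the robot and the scene stay as the last step left them, time stands still between calls to the robot, and variables do not carry over. Pictures are saved under pics/ and viewed, at most 10 in all, crops included, and the job is handed in when it is done.

Besides the shell and the picture viewer there is one more tool, called after ">>>" as name(argument=value, ...) on one line, values as JSON. step_arm: Moves the arm, as the interface text tells. Shift numbers are shares of 0.05 m and turn numbers shares of 4 degrees, none past 1 either way. Its arguments: {"type":"object","properties":{"targets":{"type":"array"}},"required":["targets"]}

```bash
mkdir -p pics; cat > h.py <<'E'
import numpy as np,cv2
from workcell import readout,get_image,ctrl
def snap(n,f):
    d=get_image(n);cv2.imwrite(f'pics/{f}.png',d['pixels'][:,:,::-1]);np.savez(f'pics/{f}.npz',**d);return d
def ray(d,u,v):
    K=np.array(d['intrinsics']);E=np.array(d['extrinsics']);R=E[:3,:3];t=E[:3,3]
    return -R.T@t,R.T@(np.linalg.inv(K)@[u,v,1.])
def onz(d,u,v,z):
    o,r=ray(d,u,v);return o+r*(z-o[2])/r[2]
def proj(d,p):
    E=np.array(d['extrinsics']);c=E[:3,:3]@np.array(p,float)+E[:3,3];q=np.array(d['intrinsics'])@c;return q[:2]/q[2]
E
python3 - <<'E'
from h import *
for n in('scene','top'):
    d=snap(n,n+'0');print(n,ray(d,320,240))
o=readout.get_obs();print(o['ee_pos'],o['orientation'],o['t'])
E
```

```text
scene (array([606.27013118, 300.72439394, 950.57734016]), array([-0.00350532, -0.31731837, -0.94832718]))
top (array([ 374.53882227,   30.76903303, 1355.4595068 ]), array([ 0.19079426,  0.02855258, -0.98127685]))
[ 255.24004667 -570.25497036  404.00819787] [-3.07107927e+00 -6.55890968e-01  4.46559031e-04] 0.1
```

View pics/scene0.png

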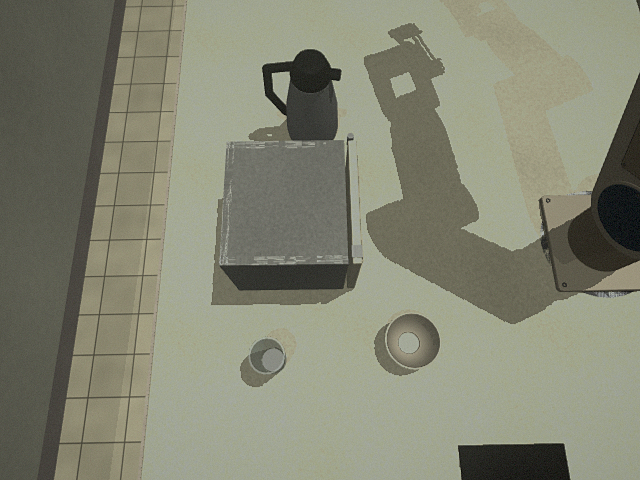

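View pics/top0.png

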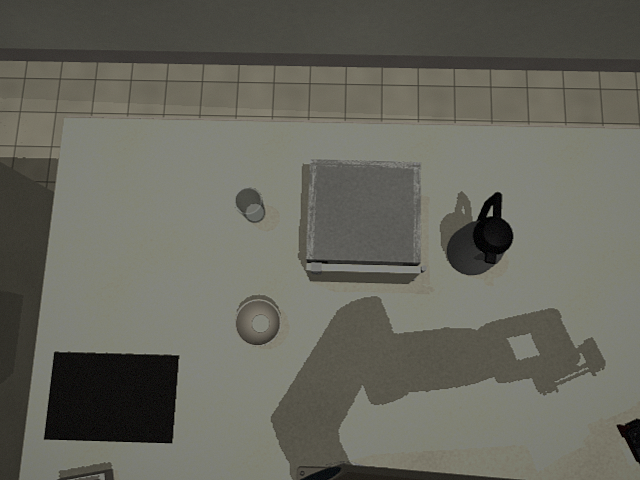

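The scene shot shows the cabinet top at about (225..350,140..265), with the door strip at x 350-360 and the steel tongue at (357,250). In the top shot the cabinet top is at (308..421,160..263), the door strip at y 263-272, the jug lid at (493,236), the glass at (252,206) and the bowl at (259,322).

```bash
python3 - <<'E'
from h import *
a=np.load('pics/top0.npz');b=np.load('pics/scene0.npz')
A=cv2.imread('pics/top0.png')[150:290,290:440];B=cv2.imread('pics/scene0.png')[125:305,210:370]
A=cv2.resize(A,None,fx=4,fy=4,interpolation=cv2.INTER_CUBIC)
B=cv2.resize(B,None,fx=3.111,fy=3.111)
cv2.imwrite('pics/c1.png',cv2.convertScaleAbs(A,alpha=1.3))
for n,(u,v) in dict(bl=(311,160),br=(420,162),fr=(421,263),fl=(307,261),dl=(307,272),dr=(424,271),tong=(315,267)).items(): print(n,onz(a,u,v,200).round(1))
for n,(u,v) in dict(bR=(226,141),fR=(347,140),bL=(221,264),fL=(345,264),dR=(358,141),dL=(361,261),tong=(357,251)).items(): print('s',n,onz(b,u,v,200).round(1))
print('jug',onz(a,493,236,240).round(),onz(b,311,68,240).round(),'bowl',onz(a,259,320,55).round(),onz(b,412,341,55).round(),'glass',onz(a,249,202,120).round(),onz(b,268,356,120).round())
from scipy.spatial.transform import Rotation as R
print(R.from_rotvec(readout.get_obs()['orientation']).as_matrix().round(3))
E
```

```text
bl [775.5  89.1 200. ]
br [ 776.4 -146.9  200. ]
fr [ 555.5 -147.9  200. ]
fl [553.7  90.3 200. ]
dl [530.5  89.5 200. ]
dr [ 538.8 -154.1  200. ]
tong [541.5  73.2 200. ]
s bR [ 775.6 -149.6  200. ]
s fR [ 549.  -146.7  200. ]
s bL [773.1  89.2 200. ]
s fL [561.8  93.5 200. ]
s dR [ 528.5 -144.1  200. ]
s dL [534.3  88.8 200. ]
s tong [540.3  70.8 200. ]
jug [ 608. -288.  240.] [ 614. -279.  240.] bowl [435. 204.  55.] [430. 209.  55.] glass [699. 232. 120.] [699. 237. 120.]
[[ 0.913  0.409 -0.001]
 [ 0.409 -0.913  0.001]
 [-0.    -0.001 -1.   ]]
```

View pics/c1.png

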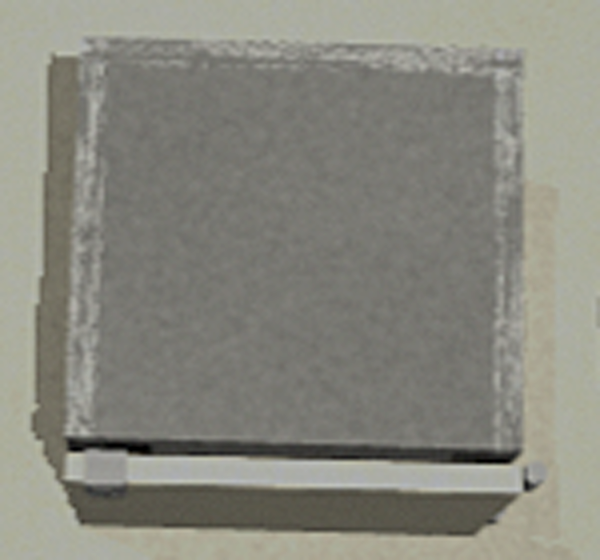

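```bash
python3 - <<'E'
from h import *
a=np.load('pics/top0.npz');b=np.load('pics/scene0.npz')
px=dict(fl=(307,259.5),fr=(420,263),bl=(312,160),br=(420.5,163))
P=np.array([onz(a,*px[k],200)[:2] for k in('fl','fr','bl','br')]);M=np.array([[-110,120],[-110,-120],[110,120],[110,-120.]])
c=P.mean(0);H=(P-c).T@M;U,S,V=np.linalg.svd(H);Rm=U@V;yaw=np.arctan2(Rm[1,0],Rm[0,0])
print(P.round(1),c,np.degrees(yaw),'hinge',c+Rm@[-110,-120],'push',c+Rm@[-135.5,98],(P-c-M@Rm.T).round(1))
for p in(P-c)@Rm:print(p.round(1))
for q in M: print(proj(b,[*(c+Rm@q),200]).round(1))
E
```

```text
[[ 556.9   90.4]
 [ 555.5 -145.8]
 [ 775.6   86.9]
 [ 774.2 -147.9]] [665.52887699 -29.09952867] -0.5225793076252956 hinge [ 554.43897991 -148.0912711 ] push [530.92833201  70.13223688] [[ 0.3 -1.5]
 [ 1.   2.3]
 [-1.  -2.9]
 [-0.3  2.2]]
[-109.7  118.5]
[-109.  -117.7]
[109. 117.]
[ 109.7 -117.8]
[348. 263.]
[344.1 139.4]
[218.9 264.5]
[226.6 140.8]
```

>>> step_arm(targets=[[[0.3, 0.9, 0, 0, 0, -1, 0], [0.3, 0.9, 0, 0, 0, -1, 0], [0.3, 0.9, 0, 0, 0, -1, 0], [0.3, 0.9, 0, 0, 0, -1, 0], [0.3, 0.9, 0, 0, 0, -1, 0]]])

```text
t: 0.72
ee_pos: [330.5, -343.9, 404.5]
orientation: [-3.139, -0.108, 0.0]
ft_force: [0.3, 0.5, 0.5]
width: 41.7
grasp_force: 0.0
```

>>> step_arm(targets=[[[0.36, 0.92, 0, 0, 0, -1, 0], [0.36, 0.92, 0, 0, 0, 0, 0], [0.36, 0.92, 0, 0, 0, 0, 0], [0.36, 0.92, 0, 0, 0, 0, 0], [0.36, 0.92, 0, 0, 0, 0, 0]]])

```text
t: 1.35
ee_pos: [420.6, -113.9, 404.6]
orientation: [-3.142, -0.003, -0.0]
ft_force: [0.7, 0.1, 0.1]
width: 0.7
grasp_force: 0.0
```

>>> step_arm(targets=[[[0.36, 0.92, -0.3, 0, 0, 0, 0], [0.36, 0.92, -0.3, 0, 0, 0, 0], [0.36, 0.92, -0.4, 0, 0, 0, 0], [0.36, 0.92, -0.4, 0, 0, 0, 0], [0, 0, 0, 0, 0, 0, 0]]])

```text
t: 1.98
ee_pos: [492.6, 71.0, 333.1]
orientation: [3.142, 0.009, -0.004]
ft_force: [0.0, -0.2, 0.5]
width: 0.2
grasp_force: 0.0
```

>>> step_arm(targets=[[[0.16, 0, 0, 0, 0, 0, 0], [0.16, 0, 0, 0, 0, 0, 0], [0.08, 0, 0, 0, 0, 0, 0], [0.04, 0, 0, 0, 0, 0, 0], [0.04, 0, 0, 0, 0, 0, 0]]])

```text
t: 2.6
ee_pos: [516.3, 68.2, 334.8]
orientation: [-3.142, -0.002, -0.0]
ft_force: [-0.1, -0.4, 0.1]
width: 0.6
grasp_force: 0.0
```

```bash
python3 - <<'E'
from h import *
d=snap('scene','s1');cv2.imwrite('pics/s1c.png',cv2.resize(d['pixels'][120:360,300:640,::-1],None,fx=2.2,fy=2.2))
E
```

```text
(no output)
```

View pics/s1c.png

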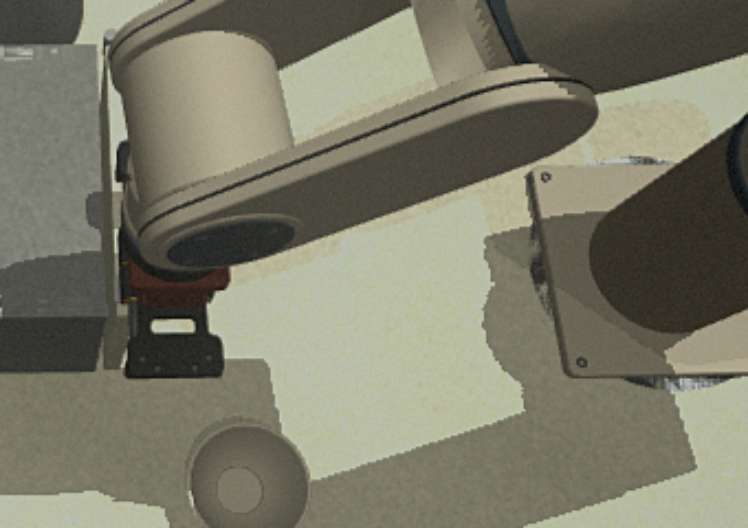

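The gripper stands just in front of the door's free end, door still closed, bowl clear. Creeping in.

>>> step_arm(targets=[[[0.03, 0, 0, 0, 0, 0, 0], [0.03, 0, 0, 0, 0, 0, 0], [0.03, 0, 0, 0, 0, 0, 0], [0, 0, 0, 0, 0, 0, 0], [0, 0, 0, 0, 0, 0, 0]]])

```text
t: 3.28
ee_pos: [520.8, 68.6, 334.6]
orientation: [3.142, 0.003, -0.0]
ft_force: [1.2, -0.1, 0.2]
width: 0.6
grasp_force: 0.0
```

>>> step_arm(targets=[[[0.02, 0, 0, 0, 0, 0, 0], [0.02, 0, 0, 0, 0, 0, 0], [0.02, 0, 0, 0, 0, 0, 0], [0, 0, 0, 0, 0, 0, 0], [0, 0, 0, 0, 0, 0, 0]]])

```text
t: 3.9
ee_pos: [523.5, 68.6, 334.6]
orientation: [-3.142, -0.003, 0.001]
ft_force: [-3.3, 1.1, 1.3]
width: 0.1
grasp_force: 1.7
```

Contact. Press on to the stop.

>>> step_arm(targets=[[[0.03, 0, 0, 0, 0, 0, 0], [0.03, 0, 0, 0, 0, 0, 0], [0.02, 0, 0, 0, 0, 0, 0], [0, 0, 0, 0, 0, 0, 0], [0, 0, 0, 0, 0, 0, 0]]])

```text
t: 4.53
ee_pos: [527.7, 68.7, 334.5]
orientation: [-3.141, -0.003, 0.001]
ft_force: [-4.1, 2.1, 0.6]
width: 0.6
grasp_force: 2.1
```

>>> step_arm(targets=[[[0.02, 0, 0, 0, 0, 0, 0], [0.02, 0, 0, 0, 0, 0, 0], [0, 0, 0, 0, 0, 0, 0], [0, 0, 0, 0, 0, 0, 0], [0, 0, 0, 0, 0, 0, 0]]])

```text
t: 5.15
ee_pos: [529.6, 68.7, 334.4]
orientation: [-3.141, -0.003, 0.001]
ft_force: [-4.0, 3.1, 0.5]
width: 0.5
grasp_force: 2.1
```

>>> step_arm(targets=[[[0.02, 0, 0, 0, 0, 0, 0], [0, 0, 0, 0, 0, 0, 0], [0.01, 0, 0, 0, 0, 0, 0], [0, 0, 0, 0, 0, 0, 0], [0, 0, 0, 0, 0, 0, 0]]])

```text
t: 5.78
ee_pos: [530.2, 68.7, 334.4]
orientation: [-3.141, -0.003, 0.006]
ft_force: [-10.0, 4.0, 5.9]
width: 0.7
grasp_force: 4.9
```

Force is up and advance has stalled: that's the stop. Draw back straight, well past the popped door's reach, then rise.

>>> step_arm(targets=[[[-0.2, 0, 0, 0, 0, 0, 0], [-0.5, 0, 0, 0, 0, 0, 0], [-0.7, 0, 0, 0, 0, 0, 0], [-0.9, 0, 0, 0, 0, 0, 0], [-0.5, 0, 0, 0, 0, 0, 0]]])

```text
t: 6.4
ee_pos: [389.7, 68.3, 334.7]
orientation: [3.141, 0.003, 0.002]
ft_force: [0.8, -1.3, 0.3]
width: 0.1
grasp_force: 0.0
```

>>> step_arm(targets=[[[0, 0, 0.4, 0, 0, 0, 0], [0, 0, 0.6, 0, 0, 0, 0], [0, 0, 0.6, 0, 0, 0, 0], [0, 0, 0.2, 0, 0, 0, 0], [0, 0, 0, 0, 0, 0, 0]]])

```text
t: 7.02
ee_pos: [391.5, 68.5, 424.9]
orientation: [-3.141, -0.003, -0.003]
ft_force: [0.1, -0.4, 0.2]
width: 0.7
grasp_force: 0.0
```

```bash
python3 - <<'E'
from h import *
d=snap('top','t1');cv2.imwrite('pics/t1c.png',cv2.resize(d['pixels'][140:440,220:540,::-1],None,fx=2,fy=2))
E
```

```text
(no output)
```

View pics/t1c.png

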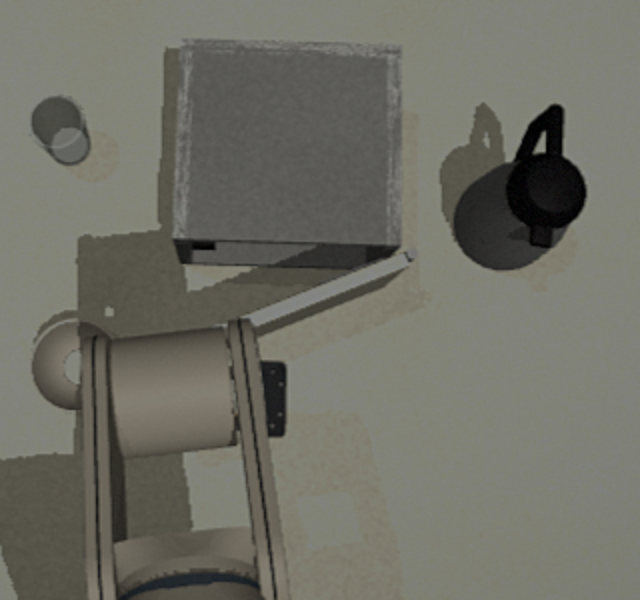

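Door stands ajar, edge near crop (245,320) under the gripper, bystanders untouched. Go over the top and drop in behind it.

>>> step_arm(targets=[[[0.6, -0.2, 0, 0, 0, 0, 0], [0.8, -0.2, 0, 0, 0, 0, 0], [0.7, -0.2, 0, 0, 0, 0, 0], [0.35, -0.1, 0, 0, 0, 0, 0], [0, 0, 0, 0, 0, 0, 0]]])

```text
t: 7.7
ee_pos: [514.0, 33.4, 423.4]
orientation: [3.142, 0.002, -0.003]
ft_force: [0.1, -0.6, 0.2]
width: 0.8
grasp_force: 0.0
```

>>> step_arm(targets=[[[0, 0, -0.4, 0, 0, 0, 0], [0, 0, -0.4, 0, 0, 0, 0], [0, 0, -0.5, 0, 0, 0, 0], [0, 0, -0.5, 0, 0, 0, 0], [0, 0, 0, 0, 0, 0, 0]]])

```text
t: 8.32
ee_pos: [511.9, 33.9, 333.1]
orientation: [3.141, 0.004, -0.008]
ft_force: [0.7, 0.2, 0.8]
width: 0.3
grasp_force: 0.0
```

```bash
python3 - <<'E'
import numpy as np
H=np.array([554.5,-148])
for q in [.4,.5,.6,.8,1,1.2,1.4,1.5,1.57,1.6]:
    n=np.array([-np.cos(q),-np.sin(q)]);u=np.array([-np.sin(q),np.cos(q)])
    s=10*abs(n[0])+13.5*abs(n[1]);print(q,(H+(7-s)*n+185*u).round())
E
```

```text
0.4 [489.  25.]
0.5 [473.  18.]
0.6 [457.  10.]
0.8 [429. -12.]
1 [404. -40.]
1.2 [385. -72.]
1.4 [ 374. -109.]
1.5 [ 370. -128.]
1.57 [ 370. -141.]
1.6 [ 369. -147.]
```

>>> step_arm(targets=[[[-0.24, -0.1, 0, 0, 0, 0, 0], [-0.24, -0.1, 0, 0, 0, 0, 0], [-0.3, -0.14, 0, 0, 0, 0, 0], [-0.3, -0.16, 0, 0, 0, 0, 0], [-0.28, -0.2, 0, 0, 0, 0, 0]]])

```text
t: 8.95
ee_pos: [444.8, -2.1, 335.0]
orientation: [3.142, 0.003, 0.001]
ft_force: [2.4, -0.2, 1.0]
width: 0.3
grasp_force: 0.8
```

>>> step_arm(targets=[[[-0.28, -0.22, 0, 0, 0, 0, 0], [-0.26, -0.28, 0, 0, 0, 0, 0], [-0.24, -0.28, 0, 0, 0, 0, 0], [-0.2, -0.32, 0, 0, 0, 0, 0], [-0.2, -0.32, 0, 0, 0, 0, 0]]])

```text
t: 9.57
ee_pos: [386.0, -73.5, 334.6]
orientation: [-3.141, -0.002, 0.0]
ft_force: [2.0, 1.7, -0.2]
width: 0.3
grasp_force: 0.7
```

>>> step_arm(targets=[[[-0.1, -0.3, 0, 0, 0, 0, 0], [-0.1, -0.3, 0, 0, 0, 0, 0], [-0.06, -0.24, 0, 0, 0, 0, 0], [-0.04, -0.2, 0, 0, 0, 0, 0], [-0.02, -0.14, 0, 0, 0, 0, 0]]])

```text
t: 10.2
ee_pos: [370.6, -132.0, 334.6]
orientation: [-3.141, -0.002, 0.001]
ft_force: [1.3, 0.1, -0.5]
width: 0.1
grasp_force: 0.4
```

>>> step_arm(targets=[[[0, -0.1, 0, 0, 0, 0, 0], [0, -0.06, 0, 0, 0, 0, 0], [0, 0, 0, 0, 0, 0, 0], [0, 0, 0, 0, 0, 0, 0], [0, 0, 0, 0, 0, 0, 0]]])

```text
t: 10.82
ee_pos: [370.8, -139.3, 334.7]
orientation: [-3.142, -0.004, 0.0]
ft_force: [-0.2, 0.8, -0.2]
width: 0.1
grasp_force: 0.0
```

>>> step_arm(targets=[[[0, 0.3, 0, 0, 0, 0, 0], [0.1, 0.5, 0, 0, 0, 0, 0], [0.2, 0.8, 0, 0, 0, 0, 0], [0, 0.6, 0.6, 0, 0, 0, 0], [0, 0.6, 0.9, 0, 0, 0, 0]]])

```text
t: 11.45
ee_pos: [385.0, 2.4, 409.6]
orientation: [-3.141, -0.004, 0.006]
ft_force: [0.4, -0.4, 0.6]
width: 0.3
grasp_force: 0.0
```

>>> step_arm(targets=[[[0, 0.8, 0.6, 0, 0, 0, 0], [0, 0.9, 0, 0, 0, 0, 0], [0, 0.9, 0, 0, 0, 0, 0], [0, 0.6, 0, 0, 0, 0, 0], [0, 0, 0, 0, 0, 0, 0]]])

```text
t: 12.08
ee_pos: [385.1, 162.4, 439.6]
orientation: [-3.141, -0.009, 0.0]
ft_force: [-0.4, 0.0, -0.5]
width: 0.4
grasp_force: 0.0
```

```bash
python3 - <<'E'
from h import *
d=snap('top','t2');cv2.imwrite('pics/t2c.png',cv2.resize(d['pixels'][140:440,220:540,::-1],None,fx=2,fy=2))
d=snap('scene','s2');cv2.imwrite('pics/s2.png',d['pixels'][:,:,::-1])
E
```

```text
(no output)
```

View pics/t2c.png

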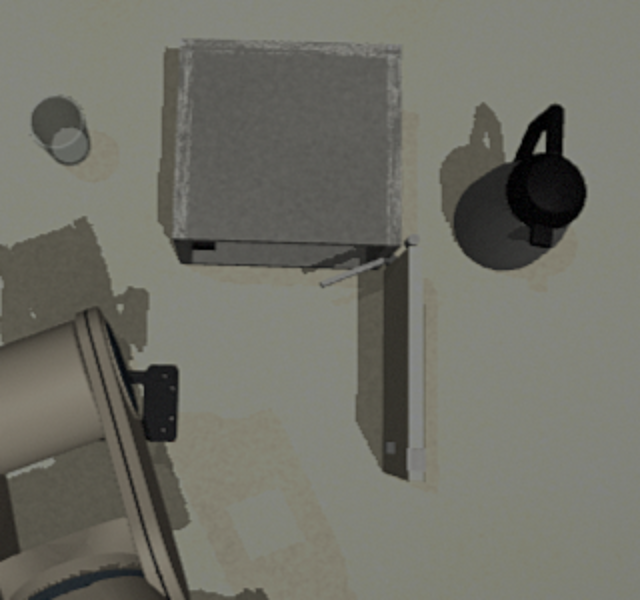

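View pics/s2.png

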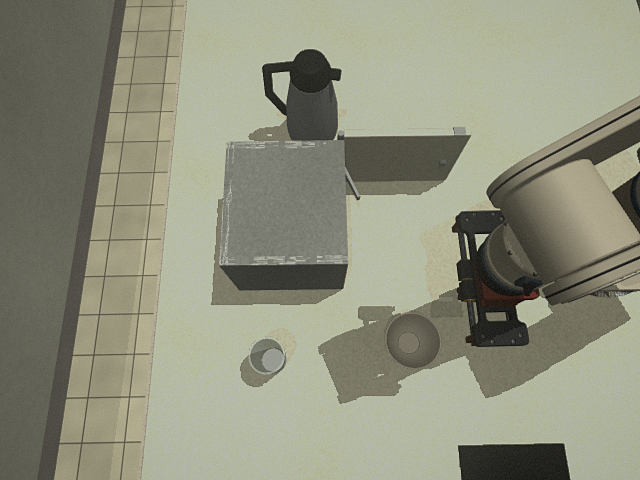

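The door stands square to the front: its top edge runs from crop (415,245) to (417,480) in the top view, and scene (345,135) to (468,132). The jug, glass and bowl have not moved, and the arm is clear.

```bash
python3 -c "
from h import *
print(ctrl.close_job())"
```

```text
the job is handed in; nothing more can be done
None
```

The touch catch let go, and the cabinet door now stands open about square to the front; the jug, glass and bowl haven't moved, the arm is clear, and the job was handed in at about 12 s of the 51 s allowed.

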